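# Close up a leak-test pot and let in the air

### The job

The sloping cover of the leak-test pot is held by four hand knobs that tighten clockwise; two diagonally opposite ones are already about half-way to their stop. Bring the two loose ones about half-way as well, then in a second pass turn all four fully home, crosswise: a knob and the one diagonally opposite, then the other two. Only when all four are home, throw the air valve's lever fully over to open, and leave the jug, tin, spanner and mug where they are.

Things in the scene. Friction and masses are not known exactly. Their poses are not given: they have to be found in the camera images.
- knob_low_left_grip (a point): lower left hand knob ('lower' = the edge of the sloping cover nearest the robot, 'left' = +y, as seen from the robot): a black plastic bar 48 x 13 mm, 24 mm tall, on a 20 mm round neck. The point lies on the turning axis at the middle of the bar's height, 32 mm above the cover's face; the bar's underside is 12 mm below it. Its z axis is the turning axis, pointing straight out of the cover; its x axis runs along the bar's 48 mm length and turns with it.
- knob_low_right_grip (a point): lower right hand knob ('lower' = the edge of the sloping cover nearest the robot, 'left' = +y, as seen from the robot): a black plastic bar 48 x 13 mm, 24 mm tall, on a 20 mm round neck. The point lies on the turning axis at the middle of the bar's height, 32 mm above the cover's face; the bar's underside is 12 mm below it. Its z axis is the turning axis, pointing straight out of the cover; its x axis runs along the bar's 48 mm length and turns with it.
- knob_high_left_grip (a point): upper left hand knob ('lower' = the edge of the sloping cover nearest the robot, 'left' = +y, as seen from the robot): a black plastic bar 48 x 13 mm, 24 mm tall, on a 20 mm round neck. The point lies on the turning axis at the middle of the bar's height, 32 mm above the cover's face; the bar's underside is 12 mm below it. Its z axis is the turning axis, pointing straight out of the cover; its x axis runs along the bar's 48 mm length and turns with it.
- knob_high_right_grip (a point): upper right hand knob ('lower' = the edge of the sloping cover nearest the robot, 'left' = +y, as seen from the robot): a black plastic bar 48 x 13 mm, 24 mm tall, on a 20 mm round neck. The point lies on the turning axis at the middle of the bar's height, 32 mm above the cover's face; the bar's underside is 12 mm below it. Its z axis is the turning axis, pointing straight out of the cover; its x axis runs along the bar's 48 mm length and turns with it.
- knob_low_left (a joint): turn of the lower left knob, rad: 0 = fully loose (bar along the slope line, pointing up the slope), growing clockwise as seen from outside the cover; hard stop (fully home) at 2.1 (120 degrees), so half-way is about 1.05. Starts half-way, at 0.85 to 1.25. It stays where it is left; about 0.12 N m turns it.
- knob_low_right (a joint): turn of the lower right knob, rad: 0 = fully loose (bar along the slope line, pointing up the slope), growing clockwise as seen from outside the cover; hard stop (fully home) at 2.1 (120 degrees), so half-way is about 1.05. Starts loose, at 0 to 0.35. It stays where it is left; about 0.12 N m turns it.
- knob_high_left (a joint): turn of the upper left knob, rad: 0 = fully loose (bar along the slope line, pointing up the slope), growing clockwise as seen from outside the cover; hard stop (fully home) at 2.1 (120 degrees), so half-way is about 1.05. Starts loose, at 0 to 0.35. It stays where it is left; about 0.12 N m turns it.
- knob_high_right (a joint): turn of the upper right knob, rad: 0 = fully loose (bar along the slope line, pointing up the slope), growing clockwise as seen from outside the cover; hard stop (fully home) at 2.1 (120 degrees), so half-way is about 1.05. Starts half-way, at 0.85 to 1.25. It stays where it is left; about 0.12 N m turns it.
- cover: round aluminium cover, 190 mm across, on a squat steel pot held in a fixed welded stand (base plate 240 x 230 mm). Its face leans 30 degrees from level, facing up and towards the robot. Origin at the centre of the outer face, 150 mm above the bench; z straight out of the face, x up the slope, y to the left. The knobs stand at x = +-45 mm, y = +-45 mm; a brass boss 6 mm high is in the middle. Fixed.
- valve_base: air valve: fixed aluminium block 90 x 60 mm, 50 mm high, beside the stand at -y. Origin at the centre of its underside; x is the direction in which the lever is thrown to open, z up. The lever's pivot lies 55 mm above the origin, its pin along y, 34 mm long.
- valve_lever (a joint): angle of the valve lever, rad: 0 = shut, leaning 0.5 rad from upright towards the block's -x side; 1.0 = fully open against its stop, leaning 0.5 rad to the +x side. Starts at 0 to 0.1. Stays where it is left; about 1.2 N at the ball moves it.
- valve_lever_tip (a point): centre of the black ball, 26 mm across, at the end of the valve lever (a 10 mm rod), 70 mm from the pivot.
- jug: bystander: white plastic jug with black cap, 70 x 110 mm, 196 mm tall; origin at the centre of its underside.
- tin: bystander: closed plain steel tin, 70 mm across, 110 mm tall; origin at the centre of its underside.
- spanner: bystander: steel spanner 190 mm long lying on the bench beyond the stand; its x axis along its length.
- mug: bystander: white mug, 76 mm across, 90 mm tall, beyond the air valve; origin at the centre of its underside.
Not all that is in view belongs to the job. Leave any brown or orange look-alike of the valve_base alone.

How it is judged:
On the way, in this order (a step that is already met when the one before it is completed fails the run):
1. first pass: all four knobs are past 0.7 rad (value of joint each of knob_low_left, knob_low_right, knob_high_left, knob_high_right above 0.7 rad), for 0.1 s.
2. second pass, first diagonal: two opposite knobs are home (past 1.93 rad) while the other two are not yet (((value of joint each of knob_low_left, knob_high_right above 1.93 rad and value of joint each of knob_low_right, knob_high_left below 1.93 rad) or (value of joint each of knob_low_right, knob_high_left above 1.93 rad and value of joint each of knob_low_left, knob_high_right below 1.93 rad))), for 0.1 s.
3. second pass done: all four knobs are home (past 1.93 rad) (value of joint each of knob_low_left, knob_low_right, knob_high_left, knob_high_right above 1.93 rad), for 0.1 s.
4. the air valve's lever is thrown open (past 0.85 rad) (value of joint valve_lever above 0.85 rad), for 0.2 s.
At the end, for the whole second after the job is handed in: All four knobs are home (each past 1.93 rad of 2.1) and the valve lever is at rest, open past 0.85 rad of 1.0 (all of step 3 and value of joint valve_lever above 0.85 rad and velocity of joint valve_lever below 0.05 rad/s); the robot touches nothing.
It fails at once if a knob is turned well past half-way (over 1.65 rad) while another is still loose (under 0.7 rad) (value of joint any of knob_low_left, knob_low_right, knob_high_left, knob_high_right above 1.65 rad and value of joint any of knob_low_left, knob_low_right, knob_high_left, knob_high_right below 0.7 rad).
It fails at once if the air valve is opened (lever past 0.4 rad) while a knob is not home (under 1.93 rad) (value of joint valve_lever above 0.4 rad and value of joint any of knob_low_left, knob_low_right, knob_high_left, knob_high_right below 1.93 rad).
It fails at once if the jug, tin, spanner or mug is pushed more than 30 mm or tipped over (distance of any of jug, tin, spanner, mug from where it was at the start of the episode above 0.03 m or angle between any of jug, tin, mug's own z axis and vertical above 0.5 rad).
It also fails if it takes over 70 s, if anything falls off the work surface, if the arm or the gripper's body presses on something with over 40 N, if the wrist force passes 120 N, or if a joint passes its speed limit or range.

### The arm

A 6-joint arm with a two-finger parallel gripper is mounted at the origin on the work surface. World frame = base frame: x ahead of the robot, y to its left, z up, the work surface at z = 0. Lengths are in m, angles in rad, forces in N, time in s.
With the tool pointing down it reaches from about 0.25 to 0.725 m from the base axis. Payload 4 kg.
Tool frame: the origin (TCP) lies at the very end of the fingers, on their centre line; the grasp point (between the pads) lies 19 mm behind it; z points along the fingers, y is the direction in which the jaws open and shut (so a half turn about z gives the same grasp; the last joint's range is limited). The gripper opens to 85 mm and grips with 20 to 120 N. Pads are 22 mm wide; open, the fingers measure 114 mm over their backs; the gripper's body (76 mm by 85 mm) begins 54 mm behind the grasp point. The pads swing forward as they close: fully open they stand 13 mm farther back than shut.
Start: joints at [1.278, 0.241, 0.005, 1.335, 0, 1.571], TCP at [0.144, 0.479, 0.231] pointing down, gripper open.
Joint ranges: [-2.72, 2.72], [-1.05, 1.87], [-1.09, 1.28], [-1.99, 2.15], [-1.42, 1.44], [-3.14, 3.14]. Speed limits (rad/s): [2.79, 2.79, 3.14, 3.14, 3.14, 3.14].

### API

Orientations are given as a unit quaternion [w, x, y, z].
In Python, from station import ctrl gives the robot as it stands.
- The arm moves only by the shell command python3 -m jog 'ROWS'. ROWS is JSON, a list that holds one entry, the list of rows, each a list of 5 numbers: the shift along the world's x, y, z in cm, then the turn about the world's z in degrees, then the gripper's target within -1 to 1 (shut at 1, half-way at 0, fully open at -1). In form: [[[dx, dy, dz, spin, fingers], ...]]. A call has 1 to 20 rows; each row shifts and turns the commanded pose from where the row before left it; what a row does not reach is not made up. A row lasts 1/8 s, in which the tool goes at most 62.5 mm and 10.7 degrees, less where a joint would pass 70% of its speed; a pose out of reach is approached as far as the arm can. A call with a gripper value outside its range is refused whole. The fingers move at their own pace and stop on an object; the grip force is fixed at half the most. Time passes only in rows, so rows that do not move let the fingers close. It gives the time, the measured TCP pose, the force and the opening at its end, in the units of the state.
- ctrl.sense(): the state, without advancing time (a new reading comes with each control period).
- ctrl.grab_frame(name): name is "scene" or "top" or "wrist"; returns (picture, depth): 420x560x3 uint8, red, green, blue; 420x560 float32, m along the optical axis (not along the pixel's ray), 0 where there is no reading.
- ctrl.camera_params(name): a dict with "fov_y" (degrees; the focal length in pixels is half the picture's height over the tangent of half this angle, whatever the lens; pixels are square), "cx", "cy" (the principal point, pixels), "rvec" (rotation vector, rad) and "tvec" (3), from world to camera coordinates, as OpenCV has them; the wrist camera has in their place "mount" (4x4, takes a point from camera to tool coordinates, whose origin is the TCP and whose axes are the flange's). Camera axes: x right, y down, z forward; pixel columns grow to the right and rows downward; lengths in m; the calibration is good to about 2 mm. The wrist camera is an equidistant fisheye: a pixel r from the principal point sees the ray r / f radians off the axis. A picture is of the moment at which its call begins: read the wrist's pose just before it. camera_params takes no time and is no camera call.
- ctrl.finish_job(): hands the job in, once; it reports no verdict.
Trained networks look in the newest picture that a camera, given by its name, has taken for a name from the list of things; names that differ only in an ending like _2 or _b are one class to them, and where a whole thing is asked for, a point or a joint stands for the part that bears it (a point fixed in the world has none). Each returns a list of dicts, best first, with "score" (0 to 1); they miss things now and then, are a little off and sometimes report something else, mostly with a low value. They report only what shows in the picture. A call takes as long as a camera call. They do not tell look-alikes from the thing itself.
- ctrl.masks_of(target, camera): "region" (420x560 bool, what is visible of it).
- ctrl.spot_point(target, camera): "location" ([x, y, z] in m, in world coordinates, good to about 4 mm: a listed point, or the origin of a listed thing).
The state is a dict: "time": time; "q": joint angles; "joint_vel": joint speeds; "joint_torque": joint torques, N m; "position": TCP position; "tool_rot": TCP orientation; "ft_force": force on the tool from outside, world axes, zero at the start; "torque": the same for the moment, N m; "opening": finger opening in m.
Only numpy, scipy, OpenCV 4.12 (cv2) and the standard library are available. Lean on these libraries where they do the work, as an engineer would, in place of code of your own. Each camera call takes 0.05 s, during which the arm holds its last target.

## Working session

There is one attempt and no reset: what is moved stays moved. The work goes in short steps, Python scripts to look and compute and a shell command to move; the robot and the scene stay as the last step left them, time stands still between calls to the robot, and variables do not carry over. Pictures are saved under pics/ and viewed, and the job is handed in when it is done.

```bash
ls; mkdir -p pics; cat > h.py <<'E'
import numpy as np, cv2
from station import ctrl
from scipy.spatial.transform import Rotation as R
def save(name,f):
    im,d=ctrl.grab_frame(name); cv2.imwrite('pics/'+f,im[:,:,::-1]); return im,d
E
python3 - <<'E'
from h import *
s=ctrl.sense(); print(s)
for c in('scene','top','wrist'): print(c,ctrl.camera_params(c)); save(c,c+'0.png')
for c in('scene','top'):
  for n in ['knob_low_left_grip','knob_low_right_grip','knob_high_left_grip','knob_high_right_grip','cover','valve_base','valve_lever_tip','jug','tin','spanner','mug']:
    print(c,n,[(round(r['score'],2),np.round(r['location'],3)) for r in ctrl.spot_point(n,c)][:3])
E
```

```text
pics
{'time': 0.0, 'q': array([1.27801660e+00, 2.41410132e-01, 3.72212020e-03, 1.33520216e+00,
       1.09167301e-05, 1.57076947e+00]), 'joint_vel': array([-0.00090142,  0.00066113,  0.00111142,  0.00068196,  0.00031953,
        0.00071212]), 'joint_torque': array([ 1.98913176e-05, -3.72313750e+01,  2.52409744e+01,  1.69027399e-02,
        5.95261372e-05, -4.17687048e-06]), 'position': array([0.14412114, 0.47811628, 0.23041358]), 'tool_rot': array([-1.58125621e-04,  1.45854206e-01,  9.89305542e-01, -1.03492443e-03]), 'ft_force': array([-0.34676176, -0.4697047 ,  0.34319216]), 'torque': array([-0.02915693, -0.0100681 , -0.02868188]), 'opening': 0.08530662593249476}
scene {'fov_y': 51.69099982343251, 'cx': 279.20677554914226, 'cy': 209.2253374956023, 'rvec': array([ 2.12331133,  0.919469  , -0.44909649]), 'tvec': array([-0.34670581, -0.14764505,  1.52393774])}
top {'fov_y': 56.83100737573283, 'cx': 280.5326174282736, 'cy': 210.52338383856227, 'rvec': array([ 2.14463994, -2.18817434,  0.08199643]), 'tvec': array([0.01393889, 0.53635426, 1.11271067])}
wrist {'fov_y': 65.70646984690485, '
[... 1407 characters left out ...]
gh_right_grip [(0.68, array([0.527, 0.022, 0.199]))]
top cover [(0.9, array([0.502, 0.067, 0.152])), (0.64, array([ 0.506, -0.292, -0.001]))]
top valve_base [(0.94, array([ 0.28 , -0.37 , -0.002])), (0.91, array([ 0.508, -0.29 , -0.003])), (0.84, array([ 0.484, -0.458,  0.005]))]
top valve_lever_tip [(0.55, array([ 0.244, -0.373,  0.117])), (0.5, array([ 0.474, -0.284,  0.116])), (0.47, array([ 0.45 , -0.449,  0.117]))]
top jug [(0.77, array([0.462, 0.426, 0.002])), (0.27, array([ 0.474, -0.281,  0.116]))]
top tin [(0.98, array([0.627, 0.44 , 0.004])), (0.47, array([0.53 , 0.112, 0.195]))]
top spanner [(0.91, array([ 0.773, -0.013,  0.004]))]
top mug [(0.84, array([ 0.702, -0.346,  0.001]))]
```

View pics/scene0.png

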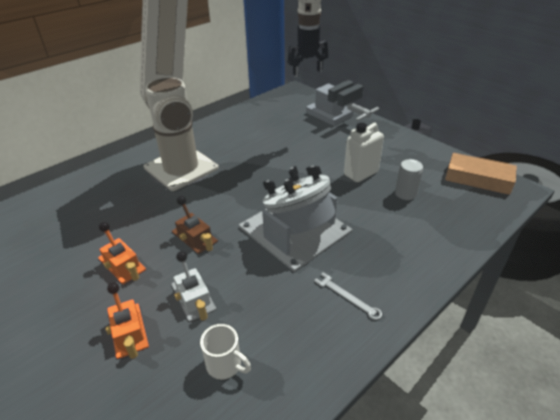

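View pics/top0.png

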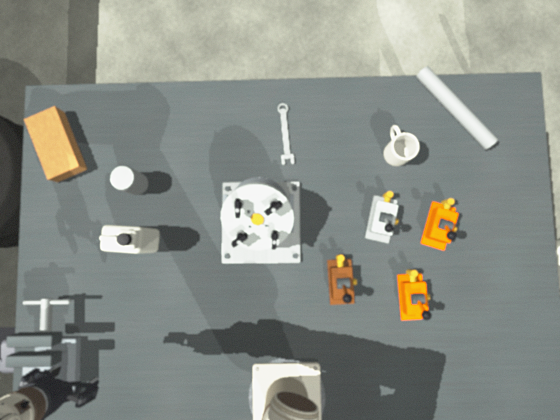

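```bash
python3 - <<'E'
import cv2
im=cv2.imread('pics/scene0.png')
im2=cv2.imread('pics/top0.png')
import numpy as np
print(im.shape)
from h import *
def proj(c,p):
    k=ctrl.camera_params(c); f=210/np.tan(np.radians(k['fov_y']/2))
    return cv2.projectPoints(np.array([p],float),k['rvec'],k['tvec'],np.array([[f,0,k['cx']],[0,f,k['cy']],[0,0,1]]),None)[0].ravel()
for c in('scene','top'):
  u=proj(c,[0.503,0.067,0.16]); print(u)
  i=cv2.imread(f'pics/{c}0.png'); x,y=int(u[0]),int(u[1])
  cv2.imwrite(f'pics/{c}0z.png',cv2.resize(i[max(0,y-55):y+55,x-70:x+70],None,fx=5,fy=5,interpolation=cv2.INTER_CUBIC))
E
```

```text
(420, 560, 3)
[294.34983338 184.87330615]
[255.12658976 219.17553345]
```

The scene picture shows the pot at about (295,200). The silver valve at (193,290) is the real one; the two orange and one brown blocks are look-alikes. From above, the four knob bars surround the yellow boss at (257,219).

View pics/top0z.png

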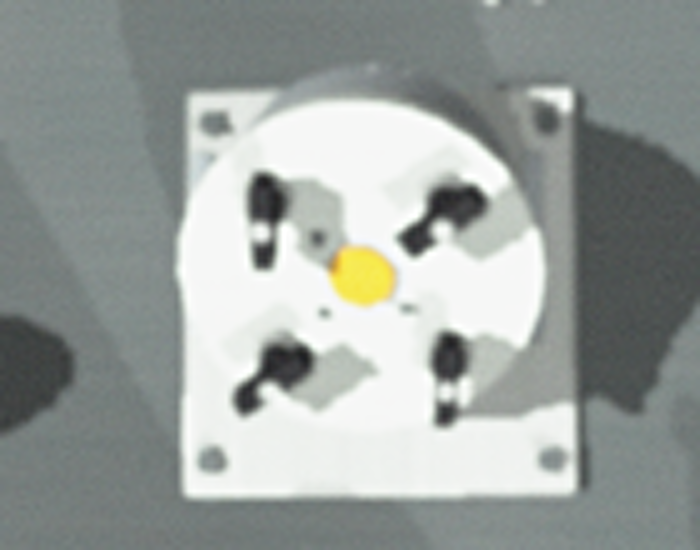

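```bash
cat >> h.py <<'E'
def K(c):
    k=ctrl.camera_params(c); f=210/np.tan(np.radians(k['fov_y']/2))
    return k,np.array([[f,0,k['cx']],[0,f,k['cy']],[0,0,1]])
def proj(c,p):
    k,m=K(c); return cv2.projectPoints(np.atleast_2d(p).astype(float),k['rvec'],k['tvec'],m,None)[0].reshape(-1,2)
def cloud(c,d):
    k,m=K(c); v,u=np.mgrid[0:420,0:560]
    P=np.stack([(u-m[0,2])*d/m[0,0],(v-m[1,2])*d/m[0,0],d],-1)
    Rm=cv2.Rodrigues(k['rvec'])[0]; return (P-k['tvec'])@Rm
t=np.radians(30)
EX=np.array([np.cos(t),0,np.sin(t)]);EY=np.array([0,1.,0]);EZ=np.array([-np.sin(t),0,np.cos(t)])
E
python3 - <<'E'
from h import *
im,d=save('top','t1.png'); P=cloud('top',d)
for n in ['knob_low_left_grip','knob_low_right_grip','knob_high_left_grip','knob_high_right_grip','cover']:
  for r in ctrl.masks_of(n,'top')[:1]:
    m=r['region']&(d>0); q=P[m]; print(n,round(r['score'],2),m.sum(),np.round(np.median(q,0),3))
    if n=='cover':
        A=np.c_[q[:,:2],np.ones(len(q))]
        w=np.ones(len(q),bool)
        for _ in range(10):
            c=np.linalg.lstsq(A[w],q[w,2],rcond=None)[0]; w=abs(A@c-q[:,2])<.003
        nn=np.array([-c[0],-c[1],1]);nn/=np.linalg.norm(nn); print('plane n',nn,'z@.503,.067',c@[.503,.067,1])
        print('extent',q[w].min(0),q[w].max(0))
        np.save('cov.npy',q)
E
```

```text
knob_low_left_grip 0.43 134 [0.453 0.109 0.162]
knob_low_right_grip 0.61 153 [0.454 0.019 0.159]
knob_high_left_grip 0.67 123 [0.531 0.106 0.209]
knob_high_right_grip 0.55 143 [0.528 0.019 0.207]
cover 0.72 4218 [0.514 0.062 0.154]
plane n [-0.49303651  0.00786546  0.86997307] z@.503,.067 0.14655123092581926
extent [ 0.42586877 -0.03091945  0.1004744 ] [0.58931403 0.15758669 0.19620351]
```

The zoomed top view shows the bars of HL and LR nearly along the slope, so loose. LL and HR are turned about 55-60° clockwise. I'll plan pushing paths for the closed fingers, pushing each bar's downslope/left end from below.

```bash
cat >> h.py <<'E'
C=np.array([.507,.066,.150])
KN={'LL':(-.045,.045),'LR':(-.045,-.045),'HL':(.045,.045),'HR':(.045,-.045)}
def kc(k): a,b=KN[k]; return C+a*EX+b*EY+.032*EZ
def bar(k,th):
    g=kc(k); d=np.cos(th)*EX-np.sin(th)*EY; s=np.cross(EZ,d)
    return np.array([g+a*d+b*s+c*EZ for a in(-.024,.024) for b in(-.0065,.0065) for c in(-.012,.012)])
HX,HY=.011,.0145
def tcp(k,th,r=.015,clear=0.,dz=-.008):
    """finger centre touching end B of bar at angle th"""
    g=kc(k); B=-(np.cos(th)*EX-np.sin(th)*EY); m=np.sin(th)*EX+np.cos(th)*EY
    n=m[:2]/np.linalg.norm(m[:2])
    P=bar(k,th); base=g+r*B
    P=P  # whole bar along n
    lo=((P[:,:2]-base[:2])@n)
    # take corners on end B side only
    lo=lo[((P-g)@B)>0].min()
    s=-lo+HX*abs(n[0])+HY*abs(n[1])+clear
    xy=base[:2]-s*n
    return np.array([*xy,g[2]+.577*(xy[0]-g[0])+dz])
E
python3 - <<'E'
from h import *
s=ctrl.sense();print(s['time'],s['position'])
for k in KN:
  print(k,np.round(100*kc(k),2))
  for deg in (10,25,40,50,60,75,90,105,120): print('  ',deg,np.round(100*tcp(k,np.radians(deg)),2))
for c in ('top','scene'):
  im,d=save(c,f'{c}2.png')
  for k in KN:
    th=1.0 if k in('LL','HR') else .05
    for p in proj(c,bar(k,th)): cv2.circle(im:=np.ascontiguousarray(im),tuple(np.int32(np.round(p))),0,(255,0,0),-1)
  u=proj(c,C)[0].astype(int)
  cv2.imwrite(f'pics/{c}2z.png',cv2.resize(im[u[1]-60:u[1]+50,u[0]-65:u[0]+65],None,fx=5,fy=5,interpolation=cv2.INTER_NEAREST)[:,:,::-1])
E
```

```text
1.55 [0.14430964 0.47869845 0.23129731]
LL [45.2  11.1  15.52]
   10 [43.58  9.09 13.78]
   25 [43.08  9.39 13.5 ]
   40 [42.64  9.9  13.24]
   50 [42.42 10.36 13.12]
   60 [42.31 10.9  13.05]
   75 [42.42 11.79 13.12]
   90 [42.94 12.6  13.42]
   105 [42.97 13.34 13.43]
   120 [43.43 14.01 13.7 ]
LR [45.2   2.1  15.52]
   10 [43.58  0.09 13.78]
   25 [43.08  0.39 13.5 ]
   40 [42.64  0.9  13.24]
   50 [42.42  1.36 13.12]
   60 [42.31  1.9  13.05]
   75 [42.42  2.79 13.12]
   90 [42.94  3.6  13.42]
   105 [42.97  4.34 13.43]
   120 [43.43  5.01 13.7 ]
HL [53.   11.1  20.02]
   10 [51.37  9.09 18.28]
   25 [50.87  9.39 18.  ]
   40 [50.43  9.9  17.74]
   50 [50.22 10.36 17.62]
   60 [50.1  10.9  17.55]
   75 [50.22 11.79 17.62]
   90 [50.73 12.6  17.92]
   105 [50.77 13.34 17.93]
   120 [51.22 14.01 18.2 ]
HR [53.    2.1  20.02]
   10 [51.37  0.09 18.28]
   25 [50.87  0.39 18.  ]
   40 [50.43  0.9  17.74]
   50 [50.22  1.36 17.62]
   60 [50.1   1.9  17.55]
   75 [50.22  2.79 17.62]
   90 [50.73  3.6  17.92]
   105 [50.77  4.34 17.93]
   120 [51.22  5.01 18.2 ]
```

View pics/top2z.png

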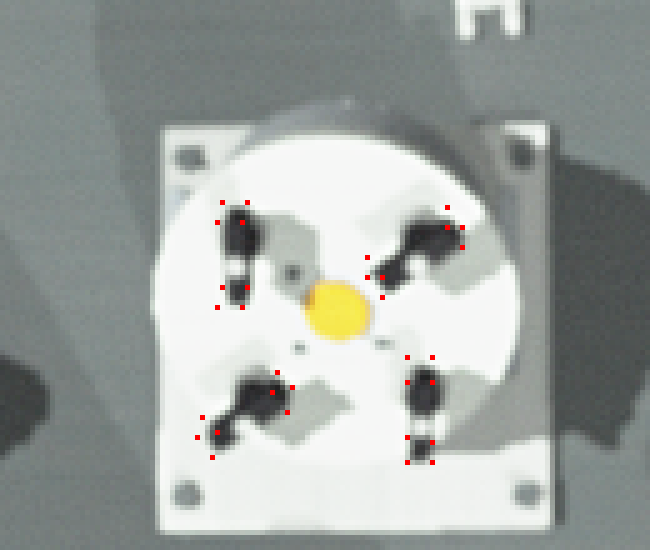

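View pics/scene2z.png

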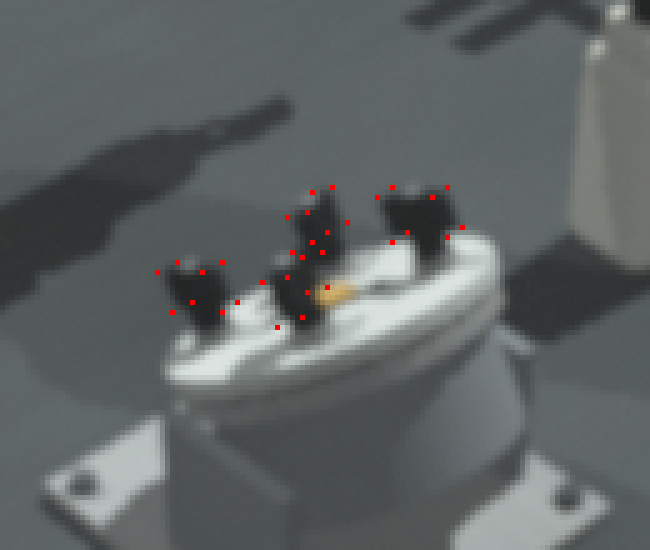

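The projected knob model fits both pictures to about 1.5 mm: HL and LR sit near 0, LL and HR near 1.0. Moving above the lower right knob with the fingers shut.

```bash
python3 -m jog '[[[2.1,-3.5,1.5,8.4,1],[2.1,-3.5,1.5,8.4,1],[2.1,-3.5,0,0,1],[2.1,-3.5,0,0,1],[2.1,-3.5,0,0,1],[2.1,-3.5,0,0,1],[2.1,-3.5,0,0,1],[2.1,-3.5,0,0,1],[2.1,-3.5,0,0,1],[2.1,-3.5,0,0,1],[2.1,-3.5,0,0,1],[2.1,-3.5,0,0,1],[2.1,-3.5,0,0,1],[2.2,-3.5,0,0,1],[0,0,0,0,1],[0,0,0,0,1]]]'
python3 - <<'E'
from h import *
s=ctrl.sense(); print(s['time'],s['position'],s['opening'],R.from_quat(np.roll(s['tool_rot'],-1)).as_matrix().round(3))
save('wrist','w1.png');save('top','t3.png')
E
```

```text
time: 3.65
position: [0.4389, -0.0112, 0.2612]
tool_rot: [-0.0, 0.0, 1.0, 0.0]
ft_force: [-0.1, 0.1, 1.2]
opening: 0.0002
3.65 [ 0.43894393 -0.01115884  0.26115101] 0.00018426345602692897 [[-1.     0.    -0.001]
 [ 0.     1.     0.   ]
 [ 0.001  0.    -1.   ]]
```

View pics/w1.png

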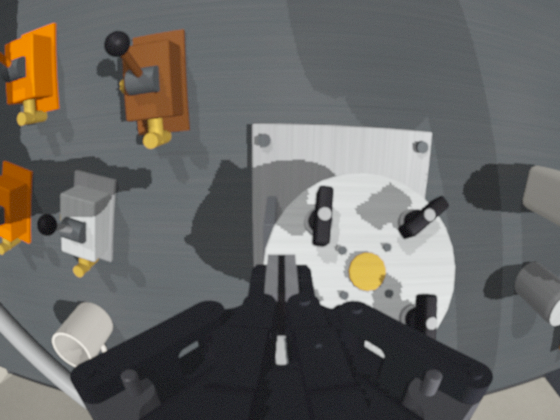

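The wrist view shows the shut fingers at (281,275), right of the LR bar at (323,215). Its upper end leans a little clockwise. Descending and pushing LR half-way.

```bash
python3 -m jog '[[[0,0,-4,0,1],[0,0,-4,0,1],[0,0,-4,0,1],[0,0,0,0,1],[-0.3,0.6,-0.2,0,1],[0,0.5,0,0,1],[-0.25,0.15,-0.15,0,1],[-0.25,0.15,-0.15,0,1],[-0.25,0.25,-0.15,0,1],[-0.2,0.25,-0.1,0,1],[-0.25,0.45,-0.15,0,1],[-0.1,0.55,-0.05,0,1],[0,0,0,0,1]]]'
python3 - <<'E'
from h import *
save('wrist','w2.png')
E
```

```text
time: 5.38
position: [0.4224, 0.0157, 0.1316]
tool_rot: [-0.001, 0.001, 1.0, -0.002]
ft_force: [-1.3, -7.9, -0.1]
opening: -0.0002
```

View pics/w2.png

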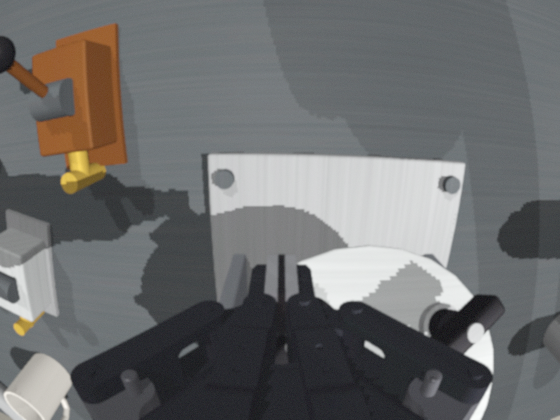

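Contact force is about 8 N, as expected for turning a knob. Backing off and checking the angle.

```bash
python3 -m jog '[[[-1,-0.5,0,0,1],[0,0,4,0,1],[0,0,4,0,1],[0,0,4,0,1],[0,0,0,0,1]]]'
python3 - <<'E'
from h import *
save('wrist','w3.png'); print(ctrl.sense()['position'])
E
```

```text
time: 6.05
position: [0.4149, 0.0129, 0.2549]
tool_rot: [0.003, -0.0, 1.0, 0.0]
ft_force: [-0.5, -0.8, 0.3]
opening: -0.0001
[0.4137171  0.01285912 0.25288777]
```

View pics/w3.png

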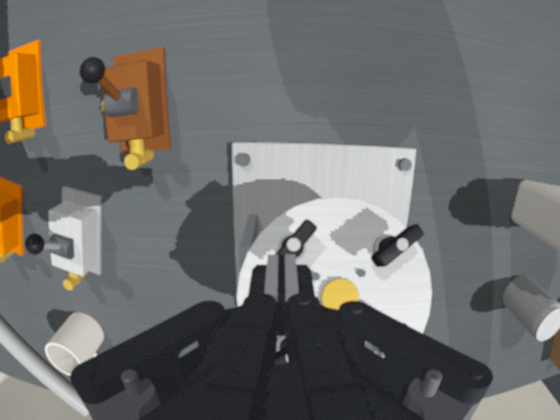

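LR has turned to roughly 45°. I'll measure it properly by fitting the bar model to the wrist and top pictures.

```bash
cat >> h.py <<'E'
def wproj(p,s):
    k=ctrl.camera_params('wrist'); f=210/np.tan(np.radians(k['fov_y']/2))
    T=np.eye(4);T[:3,:3]=R.from_quat(np.roll(s['tool_rot'],-1)).as_matrix();T[:3,3]=s['position']
    M=np.linalg.inv(T@k['mount']); q=np.atleast_2d(p)@M[:3,:3].T+M[:3,3]
    rho=np.hypot(q[:,0],q[:,1]); a=np.arctan2(rho,q[:,2])
    return np.c_[k['cx']+f*a*q[:,0]/rho,k['cy']+f*a*q[:,1]/rho]
def fit(k,im,pf,sh=6):
    """angle by darkness inside vs just outside bar-top outline"""
    g=cv2.cvtColor(im,cv2.COLOR_RGB2GRAY).astype(float); best=[]
    gc=kc(k)
    u=np.linspace(-.024,.024,25);
    for deg in range(0,126,2):
        th=np.radians(deg); d=np.cos(th)*EX-np.sin(th)*EY; s_=np.cross(EZ,d)
        I=np.array([gc+a*d+b*s_+.012*EZ for a in u for b in(-.0045,-.002,0,.002,.0045) if abs(a)>.006])
        O=np.array([gc+a*d+b*s_+.012*EZ for a in u for b in(-.012,-.010,.010,.012) if abs(a)>.006])
        pi,po=pf(I),pf(O)
        for dx in range(-sh,sh+1):
            for dy in range(-sh,sh+1):
                sm=lambda p:g[np.clip(np.round(p[:,1]+dy).astype(int),0,419),np.clip(np.round(p[:,0]+dx).astype(int),0,559)]
                best.append((np.mean(np.minimum(sm(po),120))-np.mean(np.minimum(sm(pi),120)),deg,dx,dy))
    best.sort(reverse=True); return best[:4]
def fitall(cams=('wrist','top'),tag='f'):
    s=ctrl.sense()
    for c in cams:
        s=ctrl.sense(); im,_=save(c,f'{tag}_{c}.png')
        for k in KN: print(c,k,[(round(b[0],1),*b[1:]) for b in fit(k,im,(lambda p:wproj(p,s)) if c=='wrist' else (lambda p:proj(c,p)),6 if c=='wrist' else 2)])
E
python3 - <<'E'
from h import *
fitall()
E
```

```text
wrist LL [(np.float64(65.8), 58, -2, -3), (np.float64(65.6), 60, -3, -3), (np.float64(65.3), 58, -3, -3), (np.float64(65.2), 58, -2, -4)]
wrist LR [(np.float64(38.5), 40, 2, -3), (np.float64(38.4), 40, 1, -1), (np.float64(38.4), 38, 2, -2), (np.float64(38.3), 36, 2, -1)]
wrist HL [(np.float64(12.8), 72, 1, -6), (np.float64(12.5), 70, 4, -6), (np.float64(12.4), 74, 3, -6), (np.float64(12.4), 70, 2, -5)]
wrist HR [(np.float64(20.7), 12, -3, 3), (np.float64(20.5), 10, -3, 4), (np.float64(20.3), 10, -2, 2), (np.float64(19.8), 14, -4, 4)]
top LL [(np.float64(3.0), 8, -1, -2), (np.float64(2.7), 0, -1, -2), (np.float64(2.7), 0, 0, -2), (np.float64(2.7), 8, -2, -2)]
top LR [(np.float64(0.0), 124, 2, 2), (np.float64(0.0), 124, 2, 1), (np.float64(0.0), 124, 2, 0), (np.float64(0.0), 124, 2, -1)]
top HL [(np.float64(54.7), 12, 2, 0), (np.float64(54.4), 10, 2, 0), (np.float64(53.9), 10, 2, -1), (np.float64(53.8), 14, 2, 0)]
top HR [(np.float64(56.3), 54, 1, -1), (np.float64(55.6), 56, 1, -1), (np.float64(55.4), 52, 1, -1), (np.float64(54.9), 50, 1, -1)]
```

The fits where bars are fully visible: LL 58°, HR 54°, HL 11°. LR reads about 40-45°, right at the threshold, so I'll push it further towards 60°.

```bash
python3 -m jog '[[[0,0,-4,0,1],[0,0,-4,0,1],[0,0,-4,0,1],[0,0,0,0,1],[1,0.4,0,0,1],[0.1,0.4,0,0,1],[0.1,0.6,0.1,0,1],[0,0,0,0,1],[-1.5,-0.3,0,0,1],[0,0,4,0,1],[0,0,4,0,1],[0,0,4,0,1],[-2,-2.5,0,0,1],[0,0,0,0,1]]]'
python3 - <<'E'
from h import *
fitall(tag='g')
E
```

```text
time: 7.95
position: [0.3904, -0.0017, 0.2549]
tool_rot: [0.002, 0.001, 1.0, 0.0]
ft_force: [0.8, -0.8, -0.1]
opening: 0.0002
wrist LL [(np.float64(62.0), 58, -3, -4), (np.float64(61.6), 62, -3, -5), (np.float64(61.5), 56, -3, -4), (np.float64(61.4), 62, -3, -4)]
wrist LR [(np.float64(39.8), 36, 6, 4), (np.float64(39.5), 38, 6, 1), (np.float64(39.4), 34, 6, 4), (np.float64(39.3), 36, 6, 5)]
wrist HL [(np.float64(10.6), 50, 4, 6), (np.float64(10.5), 50, 5, 6), (np.float64(10.5), 56, 5, 6), (np.float64(10.5), 50, 6, 5)]
wrist HR [(np.float64(14.8), 92, -6, -6), (np.float64(14.2), 88, -5, -6), (np.float64(14.0), 92, -6, -5), (np.float64(13.1), 90, -6, -6)]
top LL [(np.float64(47.9), 50, 1, -2), (np.float64(47.8), 52, 1, -2), (np.float64(47.5), 56, 1, -2), (np.float64(47.1), 54, 1, -2)]
top LR [(np.float64(47.5), 62, 1, -2), (np.float64(47.3), 66, 1, -2), (np.float64(46.7), 64, 1, -2), (np.float64(46.5), 64, 2, -2)]
top HL [(np.float64(52.2), 10, 2, -1), (np.float64(52.1), 12, 2, 0), (np.float64(51.9), 10, 2, 0), (np.float64(51.7), 12, 2, -1)]
top HR [(np.float64(56.2), 54, 1, -1), (np.float64(55.7), 56, 1, -1), (np.float64(55.4), 52, 1, -1), (np.float64(54.9), 50, 1, -1)]
```

View pics/g_wrist.png

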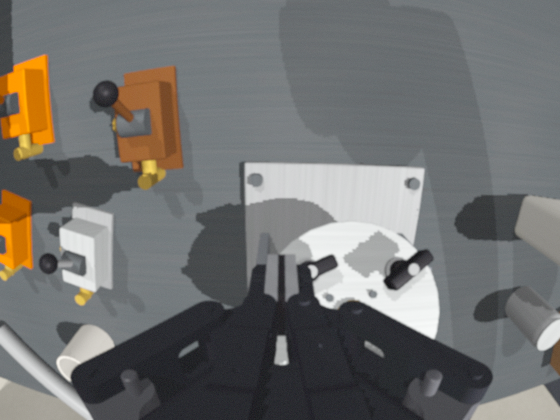

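LR is now at about 63°. Next is HL.

```bash
python3 -m jog '[[[3.15,2,0.5,0,1],[3.15,2,0,0,1],[3.15,2,0,0,1],[3.15,1.9,0,0,1],[0,0,0,0,1],[0,0,-4,0,1],[0,0,-3.35,0,1],[0,0,0,0,1],[-0.2,0.6,-0.1,0,1],[0,0.6,0,0,1],[-0.25,0.15,-0.15,0,1],[-0.25,0.15,-0.15,0,1],[-0.25,0.25,-0.15,0,1],[-0.2,0.25,-0.1,0,1],[-0.25,0.45,-0.15,0,1],[-0.1,0.55,-0.05,0,1],[0.1,0.45,0,0,1],[0,0.45,0.05,0,1],[0,0,0,0,1]]]'; python3 -m jog '[[[-1.2,-0.3,0,0,1],[0,0,4,0,1],[0,0,4,0,1],[-6,-4,0,0,1],[-6,-4,0,0,1],[0,0,0,0,1]]]'
python3 - <<'E'
from h import *
fitall(tag='i')
E
```

```text
time: 10.42
position: [0.5001, 0.1153, 0.1757]
tool_rot: [-0.002, 0.0, 1.0, -0.001]
ft_force: [-2.8, -4.7, 0.5]
opening: -0.0002
time: 11.18
position: [0.3816, 0.0432, 0.256]
tool_rot: [-0.001, 0.001, 1.0, 0.0]
ft_force: [0.8, -1.1, 0.2]
opening: 0.0002
wrist LL [(np.float64(49.4), 60, 0, -5), (np.float64(48.8), 60, -1, -5), (np.float64(48.4), 60, -1, -4), (np.float64(48.3), 60, 1, -6)]
wrist LR [(np.float64(38.4), 16, 0, 6), (np.float64(38.0), 18, 0, 6), (np.float64(38.0), 14, -1, 6), (np.float64(38.0), 16, -1, 6)]
wrist HL [(np.float64(9.5), 60, 6, -6), (np.float64(9.1), 58, 6, -6), (np.float64(9.0), 58, 6, -5), (np.float64(8.6), 64, 5, -6)]
wrist HR [(np.float64(14.2), 10, 6, -6), (np.float64(13.9), 8, 6, -6), (np.float64(13.6), 6, 6, -6), (np.float64(13.4), 12, 6, -6)]
top LL [(np.float64(48.0), 50, 1, -2), (np.float64(48.0), 52, 1, -2), (np.float64(47.4), 56, 1, -2), (np.float64(47.3), 46, 0, -2)]
top LR [(np.float64(50.3), 66, 1, -2), (np.float64(49.3), 64, 1, -2), (np.float64(48.8), 68, 1, -2), (np.float64(48.8), 62, 1, -2)]
top HL [(np.float64(51.3), 54, 1, -2), (np.float64(50.5), 54, 2, -2), (np.float64(49.9), 58, 2, -2), (np.float64(49.2), 52, 2, -2)]
top HR [(np.float64(50.7), 54, 1, -1), (np.float64(49.8), 52, 1, -1), (np.float64(49.8), 50, 1, -1), (np.float64(49.5), 56, 1, -1)]
```

View pics/i_wrist.png

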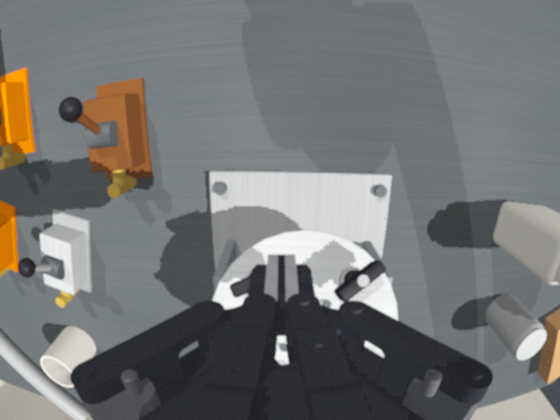

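All four are now near half-way: LL about 55°, LR 65°, HL 55°, HR 54°. Second pass, first diagonal: LR, then HL.

```bash
python3 - <<'E'
from h import *
s=ctrl.sense(); print(s['time'],s['position'])
E
```

```text
11.275 [0.38612534 0.0445158  0.25695102]
```

```bash
python3 -m jog '[[[2.4,-2.2,0,0,1],[0,0,-4.2,0,1],[0,0,-4.2,0,1],[0,0,-4.1,0,1],[0,0,0,0,1],[1.2,0.3,0,0,1],[0.2,0.4,0.05,0,1],[0.3,0.4,0.15,0,1],[0.2,0.4,0.1,0,1],[0.1,0.5,0.05,0,1],[0.3,0.4,0.15,0,1],[0.3,0.2,0.2,0,1],[0.3,0,0.15,0,1],[0,0,0,0,1]]]'
python3 - <<'E'
from h import *
fitall(tag='j',cams=('scene',))
E
```

```text
time: 13.02
position: [0.437, 0.0486, 0.1402]
tool_rot: [-0.003, -0.0, 1.0, -0.0]
ft_force: [-8.9, 0.1, -0.3]
opening: 0.0001
scene LL [(np.float64(24.1), 56, 2, 1), (np.float64(23.9), 52, 2, 1), (np.float64(23.7), 62, 1, 2), (np.float64(23.7), 54, 2, 1)]
scene LR [(np.float64(17.2), 36, 2, -2), (np.float64(17.0), 38, 2, -2), (np.float64(16.7), 34, 2, -2), (np.float64(15.4), 30, 2, -2)]
scene HL [(np.float64(24.2), 62, 1, 2), (np.float64(24.0), 60, 1, 2), (np.float64(23.6), 58, 1, 2), (np.float64(23.6), 64, 1, 2)]
scene HR [(np.float64(21.3), 58, 1, 2), (np.float64(21.0), 60, 1, 2), (np.float64(20.9), 56, 1, 2), (np.float64(20.8), 56, 2, 1)]
```

```bash
python3 -m jog '[[[0.3,-0.05,0.15,0,1],[0,0,0,0,1]]]'; python3 -m jog '[[[0.3,-0.05,0.15,0,1],[0,0,0,0,1]]]'
```

```text
time: 13.32
position: [0.4372, 0.0484, 0.1405]
tool_rot: [-0.006, -0.0, 1.0, 0.0]
ft_force: [-13.4, 1.4, -2.0]
opening: 0.0
time: 13.58
position: [0.4373, 0.0482, 0.1407]
tool_rot: [-0.009, -0.001, 1.0, 0.001]
ft_force: [-17.8, 2.7, -3.4]
opening: 0.0001
```

Position is fixed while force rises to 18 N, so LR is at its stop. Retreat and check.

```bash
python3 -m jog '[[[-2.2,0,-0.3,0,1],[0,0,4,0,1],[0,0,4,0,1],[0,0,4,0,1],[-3,0,0,0,1],[0,0,0,0,1],[0,0,0,0,1]]]'
python3 - <<'E'
from h import *
fitall(tag='k',cams=('top',)); print(ctrl.sense()['position'])
E
```

```text
time: 14.45
position: [0.3949, 0.0477, 0.2613]
tool_rot: [0.002, -0.0, 1.0, 0.0]
ft_force: [-0.3, -0.1, -0.2]
opening: -0.0002
top LL [(np.float64(39.8), 56, 1, -2), (np.float64(39.7), 58, 0, -2), (np.float64(39.1), 54, 1, -2), (np.float64(39.0), 56, 0, -2)]
top LR [(np.float64(45.1), 124, 2, -2), (np.float64(44.4), 124, 1, -2), (np.float64(40.6), 122, 2, -2), (np.float64(39.7), 122, 1, -2)]
top HL [(np.float64(50.6), 54, 2, -2), (np.float64(50.5), 54, 1, -2), (np.float64(49.4), 58, 2, -2), (np.float64(49.1), 52, 2, -2)]
top HR [(np.float64(51.7), 54, 1, -1), (np.float64(50.8), 52, 1, -1), (np.float64(50.6), 50, 1, -1), (np.float64(50.5), 56, 1, -1)]
[0.39467057 0.04768108 0.26077801]
```

The top view confirms LR home (≈122°). Now HL to its stop.

```bash
python3 -m jog '[[[3.2,2.1,0,0,1],[3.2,2.0,0,0,1],[3.1,1.9,0,0,1],[0,0,0,0,1],[0,0,-4.2,0,1],[0,0,-4.2,0,1],[0,0,0,0,1],[1,0.3,0,0,1],[0.2,0.4,0.05,0,1],[0,0.4,0.05,0,1],[0.3,0.4,0.15,0,1],[0.2,0.4,0.1,0,1],[0.1,0.5,0.05,0,1],[0.3,0.4,0.15,0,1],[0.3,0.2,0.2,0,1],[0.3,0,0.15,0,1],[0.3,0,0.15,0,1],[0,0,0,0,1]]]'; python3 -m jog '[[[0.4,-0.05,0.2,0,1],[0,0,0,0,1]]]'
```

```text
time: 16.75
position: [0.5159, 0.1373, 0.1868]
tool_rot: [-0.003, -0.0, 1.0, -0.0]
ft_force: [-8.9, -1.1, 0.1]
opening: -0.0004
time: 17.0
position: [0.5166, 0.1371, 0.1873]
tool_rot: [-0.006, -0.001, 1.0, 0.0]
ft_force: [-14.1, 0.8, -1.5]
opening: -0.0002
```

```bash
python3 -m jog '[[[0.3,-0.05,0.15,0,1],[0,0,0,0,1],[-2.4,0,-0.3,0,1],[0,0,4,0,1],[0,0,4,0,1],[-4,-3,0,0,1],[-4,-3,0,0,1],[-3,0,0,0,1],[0,0,0,0,1],[0,0,0,0,1]]]'
python3 - <<'E'
from h import *
fitall(tag='l',cams=('top',)); print(ctrl.sense()['position'])
E
```

```text
time: 18.25
position: [0.3928, 0.0768, 0.2683]
tool_rot: [0.002, -0.0, 1.0, 0.0]
ft_force: [-0.5, 0.1, 0.7]
opening: 0.0003
top LL [(np.float64(18.6), 42, -2, -2), (np.float64(18.0), 40, -2, -2), (np.float64(17.9), 38, -2, -2), (np.float64(17.1), 46, -2, -2)]
top LR [(np.float64(53.4), 124, 1, -2), (np.float64(50.4), 122, 1, -2), (np.float64(49.0), 124, 2, -1), (np.float64(48.8), 120, 1, -2)]
top HL [(np.float64(61.7), 122, 2, -2), (np.float64(60.7), 124, 2, -2), (np.float64(60.1), 120, 2, -2), (np.float64(59.8), 118, 2, -2)]
top HR [(np.float64(51.2), 54, 1, -1), (np.float64(50.3), 52, 1, -1), (np.float64(50.0), 52, 1, -2), (np.float64(50.0), 50, 1, -1)]
[0.39276311 0.07681218 0.26788578]
```

First diagonal is done (LR and HL both about 122°, HR still 54°). Now LL.

```bash
python3 -m jog '[[[1.8,3.2,0,0,1],[0,0,-4.6,0,1],[0,0,-4.5,0,1],[0,0,-4.5,0,1],[0,0,0,0,1],[1.1,0.4,0,0,1],[0.2,0.5,0.05,0,1],[0.3,0.4,0.15,0,1],[0.2,0.4,0.1,0,1],[0.1,0.5,0.05,0,1],[0.3,0.4,0.15,0,1],[0.3,0.3,0.2,0,1],[0.3,0,0.15,0,1],[0.3,0,0.15,0,1],[0,0,0,0,1]]]'; python3 -m jog '[[[0.4,-0.05,0.2,0,1],[0,0,0,0,1]]]'; python3 -m jog '[[[0.3,-0.05,0.2,0,1],[0,0,0,0,1]]]'
```

```text
time: 20.18
position: [0.4378, 0.1374, 0.1413]
tool_rot: [-0.003, -0.0, 1.0, -0.0]
ft_force: [-8.4, -0.6, 0.3]
opening: 0.0003
time: 20.42
position: [0.4381, 0.1371, 0.1416]
tool_rot: [-0.007, -0.001, 1.0, 0.0]
ft_force: [-13.9, 1.2, -3.2]
opening: 0.0002
time: 20.68
position: [0.4382, 0.137, 0.1421]
tool_rot: [-0.01, -0.001, 1.0, 0.001]
ft_force: [-17.7, 3.5, -7.3]
opening: -0.0002
```

```bash
python3 -m jog '[[[-2.4,0,-0.3,0,1],[0,0,4,0,1],[0,0,4,0,1],[0,0,4,0,1],[0,-3,0,0,1],[0,-3,0,0,1],[2.2,-3,0,0,1],[2.3,-2.6,0,0,1],[2.3,0,0,0,1],[0,0,0,0,1],[0,0,0,0,1]]]'
python3 - <<'E'
from h import *
print(ctrl.sense()['position']); save('wrist','w5.png')
E
```

```text
time: 22.05
position: [0.4916, 0.0207, 0.2629]
tool_rot: [0.001, -0.0, 1.0, 0.0]
ft_force: [0.0, 0.0, -0.1]
opening: -0.0002
[0.49156229 0.02070427 0.26294826]
```

View pics/w5.png

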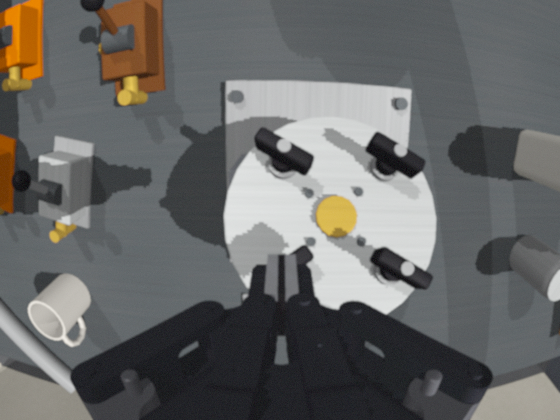

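The wrist view shows LR (285,150), LL (395,155) and HL (402,268) all lying at the same home angle. HR (300,255) is still half-way. Now HR.

```bash
python3 -m jog '[[[0,0,-4.4,0,1],[0,0,-4.3,0,1],[0,0,0,0,1],[0.9,0.2,0,0,1],[0.2,0.4,0.05,0,1],[0,0.4,0.05,0,1],[0.3,0.4,0.15,0,1],[0.2,0.4,0.1,0,1],[0.1,0.5,0.05,0,1],[0.3,0.4,0.15,0,1],[0.3,0.2,0.2,0,1],[0.3,0,0.15,0,1],[0.3,0,0.15,0,1],[0,0,0,0,1]]]'; python3 -m jog '[[[0.4,-0.05,0.2,0,1],[0,0,0,0,1]]]'; python3 -m jog '[[[0.3,-0.05,0.2,0,1],[0,0,0,0,1]]]'
```

```text
time: 23.85
position: [0.5162, 0.0493, 0.1855]
tool_rot: [-0.005, -0.0, 1.0, -0.0]
ft_force: [-11.7, -0.8, -0.7]
opening: -0.0001
time: 24.1
position: [0.5165, 0.0492, 0.1857]
tool_rot: [-0.009, -0.0, 1.0, 0.0]
ft_force: [-19.6, 0.3, -3.5]
opening: 0.0001
time: 24.35
position: [0.5166, 0.0491, 0.186]
tool_rot: [-0.012, -0.001, 1.0, 0.0]
ft_force: [-23.5, 2.8, -5.6]
opening: -0.0002
```

HR is at its stop. Backing off and verifying all four, plus the valve.

```bash
python3 -m jog '[[[-2.4,0,-0.3,0,1],[0,0,4,0,1],[0,0,4,0,1],[-4,-3,0,0,1],[-4,-4,0,0,1],[-4,-4,0,0,1],[-2,-4,0,0,1],[0,0,0,0,1],[0,0,0,0,1]]]'
python3 - <<'E'
from h import *
fitall(tag='m',cams=('top',)); print(ctrl.sense()['position'])
save('wrist','w6.png')
for c in('top','scene'):
  save(c,c+'6.png')
  for n in ('valve_base','valve_lever_tip'): print(c,n,[(round(r['score'],2),np.round(r['location'],3)) for r in ctrl.spot_point(n,c)])
E
```

```text
time: 25.48
position: [0.3648, -0.1018, 0.2682]
tool_rot: [0.002, 0.0, 1.0, -0.0]
ft_force: [0.3, -0.4, -0.6]
opening: -0.0001
top LL [(np.float64(50.9), 120, 2, -2), (np.float64(50.9), 118, 2, -2), (np.float64(49.4), 124, 2, -2), (np.float64(48.3), 122, 2, -2)]
top LR [(np.float64(52.9), 124, 1, -2), (np.float64(49.9), 122, 1, -2), (np.float64(48.4), 120, 1, -2), (np.float64(48.2), 124, 2, -1)]
top HL [(np.float64(56.7), 122, 2, -2), (np.float64(55.6), 124, 2, -2), (np.float64(55.0), 120, 2, -2), (np.float64(55.0), 118, 2, -2)]
top HR [(np.float64(56.6), 122, 1, -2), (np.float64(56.5), 120, 1, -2), (np.float64(56.2), 118, 1, -2), (np.float64(55.6), 124, 1, -2)]
[ 0.3647125  -0.1013584   0.26770046]
top valve_base [(0.92, array([ 0.505, -0.289, -0.003])), (0.8, array([ 0.28 , -0.373,  0.   ])), (0.6, array([ 0.481, -0.454,  0.004]))]
top valve_lever_tip [(0.55, array([ 0.246, -0.373,  0.118])), (0.51, array([ 0.474, -0.283,  0.115]))]
scene valve_base [(0.94, array([ 0.507, -0.287, -0.002])), (0.94, array([ 0.28 , -0.368, -0.   ])), (0.82, array([ 0.327, -0.164, -0.001])), (0.66, array([ 0.484, -0.456,  0.002]))]
scene valve_lever_tip [(0.62, array([ 0.293, -0.167,  0.118])), (0.55, array([ 0.457, -0.446,  0.112])), (0.46, array([ 0.243, -0.372,  0.116])), (0.43, array([ 0.474, -0.279,  0.112]))]
```

```bash
python3 - <<'E'
from h import *
for c in('top','scene'):
  im=cv2.imread(f'pics/{c}6.png'); u=proj(c,[.508,-.29,.06])[0].astype(int)
  cv2.imwrite(f'pics/{c}6z.png',cv2.resize(im[u[1]-45:u[1]+45,u[0]-60:u[0]+60],None,fx=5,fy=5,interpolation=cv2.INTER_CUBIC))
E
```

```text
(no output)
```

View pics/top6z.png

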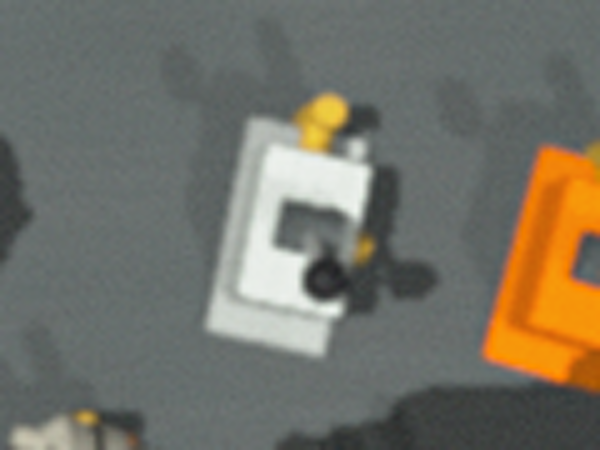

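View pics/w6.png

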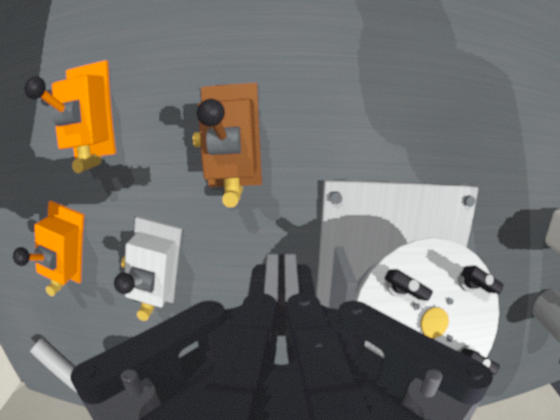

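All four knobs read about 120° in the top view, so they are home. In the zoom, the silver block's yaw is about −11°, with the ball at its −x end (325,277). I'll throw the lever along (0.98, −0.19).

```bash
python3 -m jog '[[[1.6,-4.3,0,-10.7,1],[1.6,-4.3,0,0,1],[1.6,-4.3,0,0,1],[1.7,-4.4,0,0,1],[0,0,0,0,1],[0,0,-4.2,0,1],[0,0,-4.2,0,1],[0,0,-4.2,0,1],[0,0,-4.2,0,1],[0,0,0,0,1],[0,0,0,0,1]]]'
python3 - <<'E'
from h import *
save('wrist','w7.png');print(ctrl.sense()['position'])
E
```

```text
time: 27.25
position: [0.4291, -0.2745, 0.0998]
tool_rot: [0.001, 0.093, 0.996, -0.0]
ft_force: [-0.5, -1.2, -0.4]
opening: 0.0
[ 0.42970123 -0.27505102  0.10043074]
```

View pics/w7.png

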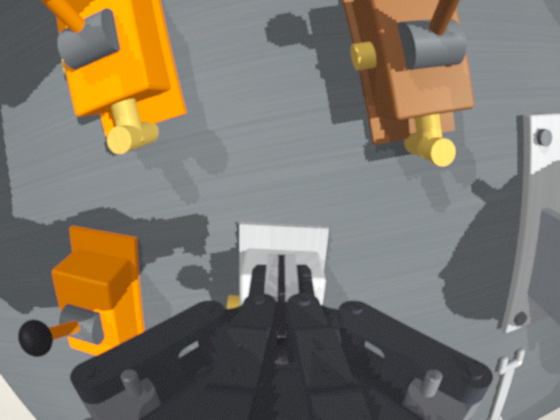

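The wrist view shows the tool square to the silver block at (283,260), with the fingers on its −x side. Pushing now.

```bash
python3 -m jog '[[[1,-0.2,0,0,1],[1,-0.2,0,0,1],[1,-0.2,0,0,1],[1,-0.2,0,0,1],[1,-0.2,0,0,1],[1,-0.2,0,0,1],[1,-0.2,0,0,1],[0.8,-0.15,0,0,1],[0.5,-0.1,0,0,1],[0,0,0,0,1]]]';  python3 -m jog '[[[0.5,-0.1,0,0,1],[0,0,0,0,1]]]'; python3 -m jog '[[[0.5,-0.1,0,0,1],[0,0,0,0,1]]]'
```

```text
time: 28.55
position: [0.5118, -0.291, 0.0981]
tool_rot: [0.0, 0.093, 0.996, 0.0]
ft_force: [-0.4, 0.2, 0.9]
opening: -0.0002
time: 28.8
position: [0.5157, -0.2919, 0.0982]
tool_rot: [-0.001, 0.093, 0.996, 0.0]
ft_force: [-3.4, 0.0, 1.1]
opening: 0.0001
time: 29.05
position: [0.5162, -0.292, 0.0979]
tool_rot: [-0.005, 0.094, 0.996, 0.001]
ft_force: [-12.9, 3.1, 7.7]
opening: -0.0001
```

Force rises at the predicted stop position. Retreat and check.

```bash
python3 -m jog '[[[-2,0.4,0,0,1],[-3,0.6,0,0,1],[0,0,4,0,1],[0,0,4,0,1],[0,0,4,0,1],[0,0,4,0,1],[-5,3,0,0,1],[-5,3,0,0,1],[0,0,0,0,1],[0,0,0,0,1]]]'
python3 - <<'E'
from h import *
s=ctrl.sense(); print(s['position'],s['ft_force'])
fitall(tag='n',cams=('top','wrist'))
save('scene','scene8.png');im,_=save('top','top8.png')
for c in('top','scene'):
  for n in ('valve_base','valve_lever_tip','jug','tin','spanner','mug'): print(c,n,[(round(r['score'],2),np.round(r['location'],3)) for r in ctrl.spot_point(n,c)])
for c in('top','scene'):
  im=cv2.imread(f'pics/{c}8.png'); u=proj(c,[.508,-.29,.06])[0].astype(int)
  cv2.imwrite(f'pics/{c}8z.png',cv2.resize(im[u[1]-45:u[1]+45,u[0]-60:u[0]+60],None,fx=5,fy=5,interpolation=cv2.INTER_CUBIC))
E
```

```text
time: 30.3
position: [0.3724, -0.2236, 0.2594]
tool_rot: [0.002, 0.093, 0.996, -0.001]
ft_force: [0.2, -0.7, 1.0]
opening: 0.0003
[ 0.37244662 -0.22362549  0.25939738] [ 0.2484737  -0.65674673  0.97532741]
top LL [(np.float64(50.3), 120, 2, -2), (np.float64(50.2), 118, 2, -2), (np.float64(48.6), 124, 2, -2), (np.float64(47.7), 122, 2, -2)]
top LR [(np.float64(52.4), 124, 1, -2), (np.float64(49.8), 122, 1, -2), (np.float64(48.3), 124, 2, -1), (np.float64(47.7), 120, 1, -2)]
top HL [(np.float64(58.2), 122, 2, -2), (np.float64(57.1), 124, 2, -2), (np.float64(56.8), 118, 2, -2), (np.float64(56.6), 116, 2, -2)]
top HR [(np.float64(56.4), 122, 1, -2), (np.float64(55.8), 118, 1, -2), (np.float64(55.7), 120, 1, -2), (np.float64(55.4), 124, 1, -2)]
wrist LL [(np.float64(24.8), 104, 6, 4), (np.float64(24.8), 104, 5, 4), (np.float64(24.8), 104, 4, 4), (np.float64(24.8), 104, 3, 4)]
wrist LR [(np.float64(54.8), 112, -6, 2), (np.float64(54.5), 114, -6, 2), (np.float64(54.3), 112, -5, 2), (np.float64(53.6), 110, -6, 2)]
wrist HL [(np.float64(9.1), 74, 6, -6), (np.float64(9.1), 74, 5, -6), (np.floa
[... 665 characters left out ...]
p mug [(0.56, array([ 0.703, -0.346, -0.   ])), (0.43, array([0.504, 0.065, 0.152]))]
scene valve_base [(0.88, array([ 0.482, -0.456,  0.001])), (0.84, array([ 0.504, -0.291, -0.001])), (0.79, array([ 0.324, -0.161,  0.001])), (0.64, array([ 0.28 , -0.37 ,  0.001]))]
scene valve_lever_tip [(0.76, array([ 0.455, -0.449,  0.114])), (0.7, array([ 0.292, -0.167,  0.118])), (0.61, array([ 0.244, -0.374,  0.116])), (0.51, array([ 0.538, -0.296,  0.116]))]
scene jug [(0.95, array([0.456, 0.425, 0.005]))]
scene tin [(0.73, array([ 0.629,  0.444, -0.   ]))]
scene spanner [(0.83, array([ 0.773, -0.012, -0.001]))]
scene mug [(0.73, array([ 0.706, -0.347,  0.   ])), (0.69, array([0.452, 0.022, 0.155]))]
```

View pics/top8z.png

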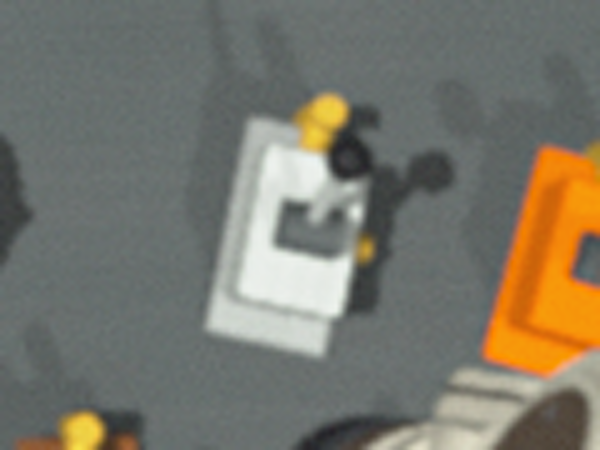

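View pics/top8.png

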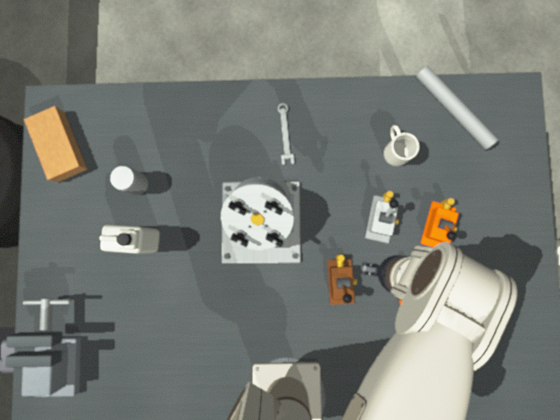

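The ball now leans to the +x side at (0.538, −0.297, 0.115), against a predicted (0.540, −0.295) for fully open. The knobs are home, the bystanders unmoved, and the tool is clear at z = 0.26.

```bash
python3 - <<'E'
from h import *
print(ctrl.finish_job()); print(ctrl.sense()['time'])
E
```

```text
the job is handed in; nothing more can be done
None
the job is handed in; nothing more can be done
```

I handed the job in at about 31 s of the 70 s allowed; no verdict is reported.

**What I did:** With the fingers shut, I pushed the two loose knobs about half-way (lower right to about 63°, upper left to about 55°). In the second pass I turned lower right and upper left home, then lower left and upper right. Each was pushed until the tool stopped moving while the force rose to at least 14–24 N. Then I threw the silver valve's lever over until it met its stop at about 13 N.

**Last checks:**
- **Knobs:** the top camera fits all four at 120–124°, against a stop at 120°.
- **Lever:** the ball is at (0.538, −0.297, 0.115), within about 3 mm of the predicted fully open position.
- **Bystanders:** jug, tin, spanner and mug are within about 5 mm of where they started, which is about the networks' own accuracy.
- **Robot:** the tool is clear at z = 0.26, with wrist force near zero.

**Failed or disagreeing checks:**
- The first push on lower right fell short, at about 40–45°. I caught this and pushed again before going on.
- The last wrist-camera fits were partly hidden or at the limit of their search. They read 112–116° for the two right knobs and nothing usable for the two left ones. I relied on the top view and the stop forces instead.

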